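Slide a flanged wire-guide bush home in its slotted bracket

TASK

Fit the flanged guide bush into the wire-guide bracket: stand its flange gently on the bracket's front ledge, slide it sideways into the slot so that the flange goes under the slotted plate, and push it, without forcing or jamming it, past the sprung keeper until its flange meets the hidden stop pad. Press it steadily against the pad with about 10 N for half a second to seat it, never more than 20 N, then let go and leave it upright in the slot with its flange at the pad and the keeper sprung back out behind it. Use the bush with the flange, and leave the plain sleeve and the tin alone.

Things in the scene. Friction and masses are not known exactly. Their poses are not given: they have to be found in the camera images.
- bush_mid (a point): centre (40 mm above the underside) of the flanged bush: steel cylinder 22 mm in diameter, 80 mm tall, with a round flange 44 mm in diameter, 6 mm thick, at its foot; z is its axis, up. It starts standing on its flange on the table; 0.08 to 0.17 kg. Bush and bracket are ground, oiled steel. Hold it at or a little above the middle: once on the bracket, the bracket's plate reaches 14 mm above its underside.
- sleeve_mid (a point): centre (half-way up) of the plain sleeve, a look-alike without a flange: steel cylinder 22 mm in diameter, 80 mm tall, standing on the table. Not to be used or moved. Both stand left of the press and the bracket right of it: between y = -0.3 and +0.05 m the press's guard hangs over the table (0.2 m up, from x = 0.48 m on), so carry the bush across in front of it, at x of about 0.4 m.
- tin_red: round tin, 49 mm wide, 27 mm tall, in front of the press; origin at the centre of its underside. Not to be moved.
- bracket: fixed wire-guide bracket; origin on the table under the middle of the slot's line. Base x = -70 to +86, 90 (y) x 10 mm. A slotted plate, underside 18 mm and top 24 mm above the table, covers the base from x = -20 to +86 mm; from x = -70 to -20 mm the base's top is an open front ledge 10 mm above the table. The bush enters along the bracket's +x. Axes as the bracket lies.
- keeper (a joint): sprung keeper: a free roller on an upright axis, 12 mm wide, at the bracket's x = +6 mm, standing 4.5 mm into the slot from its +y side. Value in m: 0 = out, grows as it is pushed back (3 to 4 mm as the barrel passes). The barrel meets it with its axis at about x = -4 mm, needs some 5 to 10 N along x to pass, and the keeper is out again behind it from about x = +16 mm.
- slot_mouth (a point): point on the ledge (top of the base) in the middle of the slot's mouth, at the bracket's x = -20 mm, y = 0; axes as the bracket's. The slot runs along +x, flared from about 40 mm wide here to 24.5 mm at 12 mm farther in, and is closed 78 mm from here. Beneath the plate is a pocket for the flange, 8 mm high and 48 mm wide.
- slot_home (a point): point on the base at the middle of the range of home positions, bracket's x = +30 mm, y = 0. A stop hidden in the pocket has a sprung rubber pad (8 N per mm, 2 mm travel, then hard; stiffer to fast pushes). Its setting varies and is not reported: the flange first touches it with the bush's axis anywhere from 12 mm before to 12 mm past this point. Find it by feel.
Not all that is in view belongs to the job. What is shaped like the part that bears bush_mid but purple or turquoise is not meant.

How it is judged (in metres and radians):
On the way, in this order (a step that is already met when the one before it is completed fails the run):
1. the bush's flange has entered under the slotted plate from the ledge (x of bush_mid in the frame of bracket between -0.012 and 0.014 m and y of bush_mid in the frame of bracket between -0.005 and 0.005 m and z of bush_mid in the frame of bracket between 0.047 and 0.0535 m), for 0.05 s.
2. past the keeper, the bush is pressed against the stop pad with more than 4 N for 0.3 s (x of bush_mid in the frame of bracket above 0.015 m and contact force between bush and backstop above 4 N), for 0.3 s.
At the end, for the whole second after the job is handed in: the bush stands upright (within 3.5 degrees) in the slot with its flange under the plate and on the base, within 3 mm of the free stop pad, the keeper out again behind it (under 1.5 mm), released and at rest (x of bush_mid in the frame of backstop above -0.025 m and y of bush_mid in the frame of bracket between -0.004 and 0.004 m and z of bush_mid in the frame of bracket between 0.047 and 0.0535 m and angle between bush_mid's own z axis and vertical below 0.06 rad and value of joint keeper below 0.0015 m and linear speed of bush below 0.01 m/s); the robot touches nothing.
It fails at once if the bush is pressed against the stop with more than 20 N (contact force between bush and backstop above 20 N).
It fails at once if the bush is forced against the bracket with more than 40 N (contact force between bush and bracket above 40 N).
It fails at once if the plain sleeve is moved by more than 20 mm (distance of sleeve_mid from where it was at the start of the episode above 0.02 m).
It fails at once if the tin is moved by more than 20 mm (distance of tin_red from where it was at the start of the episode above 0.02 m).
It also fails if it takes over 62 s, if anything falls off the work surface, if the arm or the gripper's body presses on something with over 40 N, if the wrist force passes 120 N, or if a joint passes its speed limit or range.

ROBOT

A 7-joint arm with a two-finger parallel gripper is mounted at the origin on a cart in front of the work surface, level with it; the furniture and walls round the work are solid. World frame = base frame: x ahead of the robot, y to its left, z up, the work surface at z = 0. Lengths are in m, angles in degrees, forces in N, time in s.
With the tool pointing down it reaches from about 0.4 to 0.875 m from the base axis. Payload 6.5 kg.
Tool frame: the origin (TCP) lies midway between the tips of the shut fingers; the grasp point (between the pads) lies 19 mm behind it; z points along the fingers, y is the line along which they close (so a half turn about z gives the same grasp; the last joint's range is limited). The gripper opens to 85 mm and grips with 20 to 120 N. Pads are 22 mm wide; open, the fingers measure 114 mm over their backs; the gripper's body (76 mm by 85 mm) begins 54 mm behind the grasp point. The pads swing forward as they close: fully open they stand 13 mm farther back than shut.
Start: joints at [-69.282, 30.733, -0.252, 88.115, 0.149, 61.152, -4.079], TCP at [0.27, 0.591, 0.231] pointing down, gripper open.
Joint ranges: [-154.64, 154.64], [-21.42, 123.67], [-72.66, 72.17], [13.99, 137.28], [-74.86, 254.86], [10.95, 109.41], [-158.01, 158.01]. Speed limits (degrees/s): [136.94, 136.94, 180, 180, 180, 180, 180].

INTERFACE

Orientations are given as a 3x3 rotation matrix whose columns are the frame's x, y, z axes.
In Python, from workcell import bot, vision, recognise, regions_of gives the robot as it stands.
- The arm moves only by the tool jog_arm, never from a script. Its arguments are lists of equal length, an entry for each row: "fingers": the opening, from 0 (shut) to 1 (fully open); "delta_pos": the shift along the tool's x, y, z as a fraction of full scale, a list of three; "spin": the turn about the tool's z as a fraction of full scale. A call has 1 to 8 rows; each row is the pose to reach, as a shift and turn from the pose commanded when the call began, along the tool's axes at that moment, turning the shorter way round; what a row does not reach only later rows make up. Full scale, the value 1, is 250 mm for a shift and 360 degrees for a turn. A row lasts 1/12 s, in which the tool goes at most 41.7 mm and 7.16 degrees, less where a joint would pass 70% of its speed; a pose out of reach is approached as far as the arm can. A call with a number of a shift or a turn outside -1 to 1 is refused whole. A call with a gripper value outside its range is refused whole. The fingers move at their own pace and stop on an object; "newtons" is the grip in N (left out, the last holds). Time passes only in rows, so rows that repeat a pose let the fingers close. It gives the time, the measured TCP pose, the force, the opening and the grip force at its end, in the units of the state.
- bot.state(): the state, without advancing time (a new reading comes with each control period).
- vision.camera(name): name is "scene" or "top" or "wrist"; returns a dict with "pixels" (420x560x3 uint8, red, green, blue), "range_z" (420x560 float32, m along the optical axis (not along the pixel's ray), 0 where there is no reading), "vfov" (degrees; the focal length in pixels is half the picture's height over the tangent of half this angle, whatever the lens; pixels are square), "cx", "cy" (the principal point, pixels), "T" (4x4, takes a point from camera to world coordinates); the wrist camera has in their place "T_tool_cam" (4x4, takes a point from camera to tool coordinates, whose origin is the TCP and whose axes are the flange's). Camera axes: x right, y down, z forward; pixel columns grow to the right and rows downward; lengths in m; the calibration is good to about 2 mm. A picture is of the moment at which its call begins: read the wrist's pose just before it.
- bot.hand_in(): hands the job in; it is judged then, once.
Trained networks look in a picture, given as the dict that the camera call returned (one of the last four; its "shot" number tells which), for a name from the list of things; names that differ only in an ending like _2 or _b are one class to them, and where a whole thing is asked for, a point or a joint stands for the part that bears it (a point fixed in the world has none). Each returns a list of dicts, best first, with "p" (0 to 1); they miss things now and then, are a little off and sometimes report something else, mostly with a low value. They report only what shows in the picture. A call takes as long as a camera call. They do not tell look-alikes from the thing itself.
- recognise(picture, label): "bbox" ([left, top, right, bottom] in pixels, round what is visible of it).
- regions_of(picture, label): "region" (420x560 bool, what is visible of it) and "bbox" ([left, top, right, bottom] in pixels, round what is visible of it).
The state is a dict: "time": time; "q": joint angles; "joint_vel": joint speeds; "joint_efforts": joint torques, N m; "ee_pos": TCP position; "tool_rot": TCP orientation; "wrist_force": force on the tool from outside, world axes, zero at the start; "torque": the same for the moment, N m; "grip_width": finger opening in m; "finger_force": force on a finger pad.
Only numpy, scipy, OpenCV 4.12 (cv2) and the standard library are available. Lean on these libraries where they do the work, as an engineer would, in place of code of your own. Each camera call takes 0.05 s, during which the arm holds its last target. There are 200 camera calls.

## Working session

There is one attempt and no reset: what is moved stays moved. The work goes in short steps, Python scripts to look and compute and a tool call to move; the robot and the scene stay as the last step left them, time stands still between calls to the robot, and variables do not carry over. Pictures are saved under pics/ and viewed, at most 10 in all, crops included, and the job is handed in when it is done.

Besides the shell and the picture viewer there is one more tool, called after "Emit:" in YAML: its name, and indented under it one key for each argument. jog_arm: Moves the arm, as the interface text tells. Shift numbers are shares of 250 mm and turn numbers shares of 360 degrees, none past 1 either way. Its arguments: {"type":"object","properties":{"fingers":{"type":"array"},"delta_pos":{"type":"array"},"spin":{"type":"array"},"newtons":{"type":"number"}},"required":["fingers","delta_pos","spin"]}

```bash
mkdir -p pics; cat > h.py <<'E'
import numpy as np, cv2
from workcell import bot, vision, recognise, regions_of
np.set_printoptions(precision=4,suppress=True)
def cloud(p,T=None):
    h,w=p["range_z"].shape; f=h/2/np.tan(np.radians(p["vfov"])/2)
    v,u=np.mgrid[:h,:w]; z=p["range_z"]
    c=np.stack([(u-p["cx"])*z/f,(v-p["cy"])*z/f,z,np.ones_like(z)],-1)
    T=p["T"] if T is None else T
    return (c@T.T)[...,:3]
def wristT(p,s):
    W=np.eye(4); W[:3,:3]=s["tool_rot"]; W[:3,3]=s["ee_pos"]
    return W@p["T_tool_cam"]
def save(p,n): cv2.imwrite("pics/"+n,p["pixels"][...,::-1])
E
python3 - <<'E'
from h import *
s=bot.state(); print(s)
for n in ["scene","top"]:
    p=vision.camera(n); save(p,n+".png"); X=cloud(p)
    print(n,p["T"][:3,3],p["vfov"])
    for l in ["bush_mid","sleeve_mid","tin_red","bracket","keeper"]:
        for r in regions_of(p,l)[:4]:
            m=r["region"]&(p["range_z"]>0)
            if m.sum(): print(l,round(r["p"],2),r["bbox"],m.sum(),np.percentile(X[m],[2,50,98],axis=0).round(3).tolist(), p["pixels"][m].mean(0).astype(int))
E
```

```text
{'time': 0.0, 'q': array([-69.2809,  30.7777,  -0.253 ,  88.1729,   0.1487,  61.1519,
        -4.0786]), 'joint_vel': array([-0.0089,  0.0734, -0.0815, -0.0679,  0.007 ,  0.0677,  0.0383]), 'joint_efforts': array([ -0.0004, -58.3423,   1.0482, -25.9108,   0.0121,   0.0099,
         0.    ]), 'ee_pos': array([0.2694, 0.5908, 0.2304]), 'tool_rot': array([[-0.9099,  0.4148, -0.0006],
       [ 0.4148,  0.9099, -0.0017],
       [-0.0001, -0.0018, -1.    ]]), 'wrist_force': array([0.1344, 0.3079, 0.4003]), 'torque': array([ 0.0849, -0.0038,  0.0466]), 'finger_force': 0.0, 'grip_width': 0.08553154024161226}
scene [-0.2474  0.8653  0.7882] 42.358321071138384
bush_mid 0.69 [237.5, 248.6, 257.6, 285.2] 415 [[0.409, 0.212, 0.004], [0.423, 0.234, 0.029], [0.445, 0.247, 0.083]] [105 112 110]
bush_mid 0.67 [206.3, 226.0, 220.4, 265.5] 434 [[0.521, 0.214, 0.003], [0.535, 0.24, 0.029], [0.559, 0.255, 0.084]] [ 83  72 103]
bush_mid 0.64 [254.7, 203.7, 273.6, 237.7] 371 [[0.514, 0.051, 0.003], [0.528, 0.081, 0.032], [0.576, 0.095, 0.083]] [ 83  73 103]
sleeve_mid 0.71 [276.0, 215.1, 286.7, 248.4] 271 
[... 754 characters left out ...]
, [0.697, 0.317, 0.084]] [ 72 124 123]
bush_mid 0.51 [252.1, 215.1, 268.7, 225.2] 156 [[0.515, 0.057, -0.001], [0.529, 0.076, 0.009], [0.553, 0.099, 0.084]] [110  89 129]
sleeve_mid 0.53 [253.6, 235.4, 261.7, 242.9] 54 [[0.455, 0.077, 0.032], [0.463, 0.085, 0.079], [0.476, 0.097, 0.085]] [126 130 130]
tin_red 0.56 [307.5, 246.8, 324.9, 264.4] 203 [[0.39, -0.124, -0.001], [0.412, -0.099, 0.026], [0.435, -0.075, 0.032]] [161  67  62]
bracket 0.87 [368.5, 199.9, 408.6, 255.4] 1284 [[0.424, -0.402, 0.004], [0.495, -0.341, 0.02], [0.565, -0.282, 0.029]] [117 118 123]
keeper 0.23 [368.9, 201.2, 410.6, 257.2] 1344 [[0.421, -0.402, 0.005], [0.494, -0.341, 0.019], [0.567, -0.28, 0.029]] [118 119 123]
```

```bash
python3 - <<'E'
import cv2,numpy as np
a=cv2.imread("pics/scene.png")[150:300,180:430]; b=cv2.imread("pics/top.png")[160:270,170:420]
a=cv2.resize(a,(800,480),interpolation=3)
cv2.imwrite("pics/a.png",a); cv2.imwrite("pics/b.png",cv2.resize(b,(800,352),interpolation=3))
E
```

```text
(no output)
```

View pics/a.png

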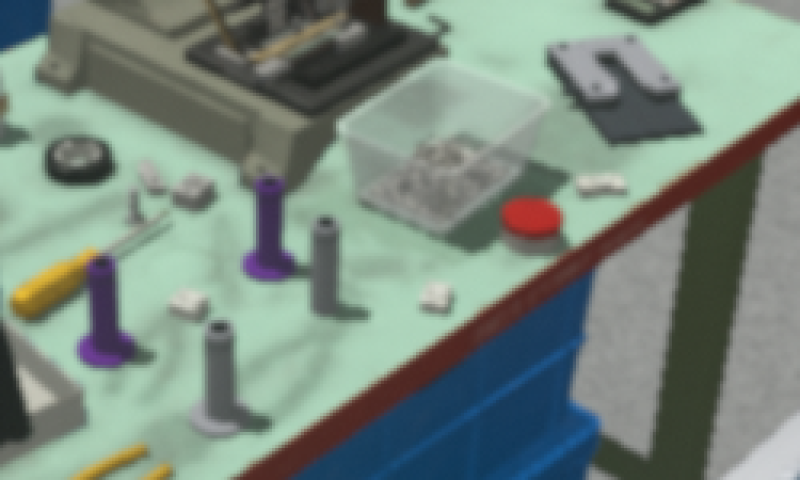

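View pics/b.png

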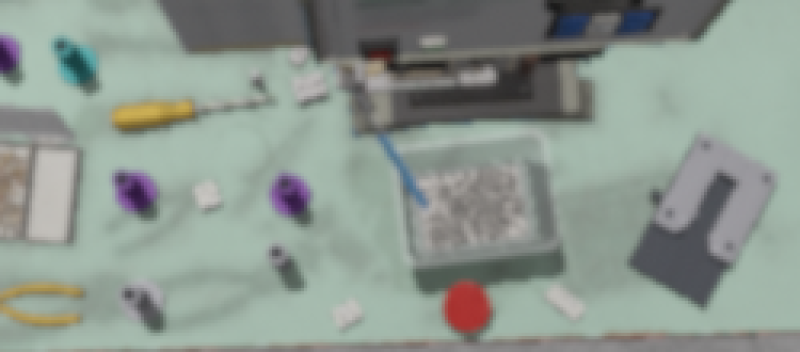

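The grey flanged bush is at scene px (247,267). Look-alikes are purple at (213,246) and (264,220), turquoise at top px (193,181), and the plain sleeve at scene (281,232). I choose the grey one with the flange at about (0.43, 0.23). The bracket is to the right, with its ledge facing the robot and its +x pointing up and to the right in the top view.

```bash
python3 - <<'E'
from h import *
for n in ["scene","top"]:
    p=vision.camera(n); X=cloud(p)
    d=np.hypot(X[...,0]-.43,X[...,1]-.23)<.04
    for lo,hi in [(.07,.09),(.015,.07),(.003,.01)]:
        q=X[d&(X[...,2]>lo)&(X[...,2]<hi)&(p["range_z"]>0)]; print(n,lo,len(q),q.mean(0),q.min(0),q.max(0))
    d=(abs(X[...,0]-.495)<.13)&(abs(X[...,1]+.34)<.12)&(p["range_z"]>0)
    for lo,hi in [(.017,.035),(.006,.035)]:
        q=X[d&(X[...,2]>lo)&(X[...,2]<hi)][:,:2].astype(np.float32); print(lo,len(q),cv2.minAreaRect(q*1000))
w=vision.camera("wrist"); print(w["T_tool_cam"],w["vfov"])
E
```

```text
scene 0.07 94 [0.4265 0.2303 0.0791] [0.4168 0.2168 0.07  ] [0.4395 0.2388 0.0858]
scene 0.015 197 [0.4241 0.2331 0.0421] [0.4169 0.2206 0.0152] [0.4377 0.2396 0.0695]
scene 0.003 380 [0.4271 0.2344 0.0055] [0.3916 0.1911 0.003 ] [0.4695 0.2688 0.0099]
0.017 545 ((506.63726806640625, -344.4114990234375), (107.11566925048828, 139.6647186279297), 60.04121780395508)
0.006 1254 ((500.6854248046875, -340.3209533691406), (246.80679321289062, 236.79478454589844), 0.4220840632915497)
top 0.07 45 [0.4292 0.2295 0.0796] [0.4188 0.2184 0.0702] [0.4404 0.2399 0.0876]
top 0.015 21 [0.4263 0.2223 0.0444] [0.4189 0.2187 0.0165] [0.4374 0.2299 0.0688]
top 0.003 162 [0.4297 0.2267 0.0055] [0.3914 0.1916 0.003 ] [0.4693 0.2661 0.0095]
0.017 772 ((554.71728515625, -327.79974365234375), (227.73057556152344, 129.6116180419922), 32.82871627807617)
0.006 1595 ((501.8077392578125, -339.9135437011719), (239.3839569091797, 243.99826049804688), 89.66526794433594)
[[-0.0007 -0.9449 -0.3273  0.0844]
 [ 1.     -0.0007 -0.     -0.0001]
 [-0.0002 -0.3273  0.9449 -0.1418]
 [ 0.      0.      0.      1.    ]] 65.58110980517151
```

Emit:
jog_arm:
  fingers: [1, 1, 1, 1, 1, 1, 1, 1]
  delta_pos:
    - [-0.592, -0.526, 0]
    - [-0.592, -0.526, 0]
    - [-0.592, -0.526, 0]
    - [-0.592, -0.526, 0]
    - [-0.592, -0.526, 0]
    - [-0.592, -0.526, 0]
    - [-0.592, -0.526, 0]
    - [-0.592, -0.526, 0]
  spin: [0.15, 0.15, 0.15, 0.15, 0.15, 0.15, 0.15, 0.15]

```text
time: 1.42
ee_pos: [0.3502, 0.4098, 0.2316]
tool_rot: [[-0.192, 0.981, 0.0], [0.981, 0.192, 0.001], [0.0, 0.0, -1.0]]
wrist_force: [-0.5, 0.3, 0.5]
grip_width: 0.0858
finger_force: 0.0
```

Emit:
jog_arm:
  fingers: [1, 1, 1, 1, 1, 1, 1, 1]
  delta_pos:
    - [-0.771, 0.171, 0.32]
    - [-0.771, 0.171, 0.32]
    - [-0.771, 0.171, 0.32]
    - [-0.771, 0.171, 0.32]
    - [-0.771, 0.171, 0.32]
    - [-0.771, 0.171, 0.32]
    - [-0.771, 0.171, 0.32]
    - [-0.771, 0.171, 0.32]
  spin: [0.112, 0.112, 0.112, 0.112, 0.112, 0.112, 0.112, 0.112]

```text
time: 2.08
ee_pos: [0.4301, 0.2306, 0.1515]
tool_rot: [[0.48, 0.877, 0.0], [0.877, -0.48, 0.0], [0.0, -0.0, -1.0]]
wrist_force: [0.1, 0.7, -0.8]
grip_width: 0.0854
finger_force: 0.0
```

```bash
python3 - <<'E'
from h import *
s=bot.state(); p=vision.camera("wrist"); T=wristT(p,s); X=cloud(p,T); save(p,"w1.png")
print(s["ee_pos"],s["tool_rot"],s["q"])
d=(np.hypot(X[...,0]-.43,X[...,1]-.23)<.04)&(p["range_z"]>0)
for lo,hi in [(.075,.09),(.015,.07),(.003,.01)]:
    q=X[d&(X[...,2]>lo)&(X[...,2]<hi)]; print(lo,len(q),q.mean(0),q.min(0),q.max(0))
    c=cv2.minEnclosingCircle(q[:,:2].astype(np.float32)*1000); print(c)
E
```

```text
[0.4301 0.2306 0.1515] [[ 0.4801  0.8772  0.0002]
 [ 0.8772 -0.4801  0.0004]
 [ 0.0005 -0.0001 -1.    ]] [-52.6339  22.8945  23.59   117.2128 -13.3758  42.3931 -49.4544]
0.075 709 [0.4298 0.2289 0.0792] [0.4189 0.2177 0.075 ] [0.4403 0.2391 0.0813]
((429.482421875, 228.12088012695312), 11.02415943145752)
0.015 491 [0.4333 0.2357 0.0446] [0.42  0.222 0.015] [0.4404 0.2392 0.0699]
((429.51617431640625, 228.398193359375), 10.988378524780273)
0.003 968 [0.4322 0.2335 0.0053] [0.4077 0.2077 0.003 ] [0.4508 0.2497 0.0099]
((429.4786682128906, 228.24249267578125), 21.86528778076172)
```

View pics/w1.png

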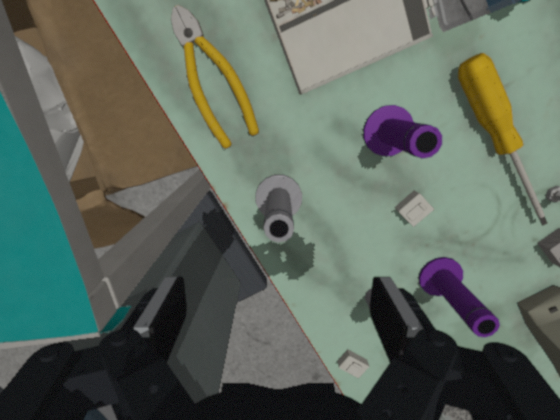

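The close wrist picture shows the grey bush with its 44 mm flange at (278,210), confirming the choice. Purple ones are at (405,135) and (460,295).

Emit:
jog_arm:
  fingers: [1, 1, 1, 1, 1, 1, 1, 1]
  delta_pos:
    - [-0.009, 0.002, 0.1]
    - [-0.009, 0.002, 0.2]
    - [-0.009, 0.002, 0.3]
    - [-0.009, 0.002, 0.4]
    - [-0.009, 0.002, 0.46]
    - [-0.009, 0.002, 0.498]
    - [-0.009, 0.002, 0.498]
    - [-0.009, 0.002, 0.498]
  spin: [0, 0, 0, 0, 0, 0, 0, 0]

```text
time: 2.8
ee_pos: [0.4295, 0.2289, 0.0272]
tool_rot: [[0.48, 0.877, 0.0], [0.877, -0.48, 0.001], [0.001, -0.0, -1.0]]
wrist_force: [-0.1, 0.0, -0.7]
grip_width: 0.0856
finger_force: 0.0
```

Emit:
jog_arm:
  fingers: [0, 0, 0, 0, 0, 0, 0, 0]
  delta_pos:
    - [0, 0, 0]
    - [0, 0, 0]
    - [0, 0, 0]
    - [0, 0, 0]
    - [0, 0, 0]
    - [0, 0, 0]
    - [0, 0, 0]
    - [0, 0, 0]
  spin: [0, 0, 0, 0, 0, 0, 0, 0]
  newtons: 50

```text
time: 3.47
ee_pos: [0.4297, 0.228, 0.0273]
tool_rot: [[0.482, 0.876, 0.0], [0.876, -0.482, 0.0], [0.001, 0.0, -1.0]]
wrist_force: [-2.3, 0.1, 6.2]
grip_width: 0.021
finger_force: 48.6
```

Emit:
jog_arm:
  fingers: [0, 0, 0, 0, 0, 0, 0, 0]
  delta_pos:
    - [0, 0, -0.12]
    - [0, 0, -0.26]
    - [0, 0, -0.42]
    - [0, 0, -0.52]
    - [-0.16, 0.03, -0.52]
    - [-0.322, 0.062, -0.52]
    - [-0.465, 0.141, -0.52]
    - [-0.607, 0.22, -0.52]
  spin: [0, 0, 0, 0, 0, 0, 0, 0]

```text
time: 4.13
ee_pos: [0.4031, 0.0671, 0.1569]
tool_rot: [[0.481, 0.877, -0.0], [0.877, -0.481, 0.001], [0.0, -0.001, -1.0]]
wrist_force: [0.7, -0.1, -1.6]
grip_width: 0.021
finger_force: 49.1
```

Emit:
jog_arm:
  fingers: [0, 0, 0, 0, 0, 0, 0, 0]
  delta_pos:
    - [-0.121, 0.068, 0]
    - [-0.242, 0.136, 0]
    - [-0.363, 0.204, 0]
    - [-0.484, 0.272, 0]
    - [-0.605, 0.34, 0]
    - [-0.726, 0.408, 0]
    - [-0.847, 0.476, 0]
    - [-0.968, 0.54, 0]
  spin: [0, 0, 0, 0, 0, 0, 0, 0]

```text
time: 4.8
ee_pos: [0.4056, -0.2104, 0.1568]
tool_rot: [[0.482, 0.876, 0.0], [0.876, -0.482, 0.0], [0.0, 0.0, -1.0]]
wrist_force: [0.3, 0.5, -0.6]
grip_width: 0.0207
finger_force: 49.1
```

Emit:
jog_arm:
  fingers: [0, 0, 0, 0]
  delta_pos:
    - [-0.1, 0.06, 0]
    - [-0.2, 0.12, 0]
    - [-0.26, 0.16, 0]
    - [-0.26, 0.16, 0]
  spin: [0, 0, 0, 0]

```text
time: 5.13
ee_pos: [0.4091, -0.2897, 0.1572]
tool_rot: [[0.487, 0.874, 0.001], [0.874, -0.487, -0.003], [-0.003, 0.002, -1.0]]
wrist_force: [-0.1, 0.2, -1.5]
grip_width: 0.0207
finger_force: 49.1
```

```bash
python3 - <<'E'
from h import *
s=bot.state(); p=vision.camera("wrist"); T=wristT(p,s); X=cloud(p,T); save(p,"w2.png")
np.savez("w2.npz",X=X,z=p["range_z"])
print(s["ee_pos"],s["tool_rot"],s["q"])
for r in regions_of(p,"bracket")[:2]+recognise(p,"slot_mouth")[:2]+recognise(p,"keeper")[:2]: print(r["p"],r["bbox"])
d=(abs(X[...,0]-.495)<.13)&(abs(X[...,1]+.34)<.12)&(p["range_z"]>0)
for lo,hi in [(.02,.029),(.006,.015)]:
    m=(d&(X[...,2]>lo)&(X[...,2]<hi)).astype(np.uint8)
    n,l,st,c=cv2.connectedComponentsWithStats(m); 
    for k in [i for i in range(1,n) if st[i,4]>300]:
        q=X[l==k]; print(lo,st[k],np.median(q[:,2]),cv2.minAreaRect((q[:,:2]*1000).astype(np.float32)))
E
```

```text
[ 0.4091 -0.2897  0.1572] [[ 0.4868  0.8735  0.0008]
 [ 0.8735 -0.4868 -0.0034]
 [-0.0026  0.0023 -1.    ]] [  4.1093  24.9476  32.6164 115.6164 -18.7609  44.3982  18.7121]
0.7 [241.6, 217.9, 315.8, 378.7]
0.67 [299.4, 139.7, 490.1, 253.2]
0.6 [300.3, 138.4, 491.1, 256.2]
0.02 [457   0  43  24 547] 0.02374536008879885 ((609.1578979492188, -235.37277221679688), (14.728021621704102, 31.229324340820312), 59.28389358520508)
0.02 [ 353  138  137  116 9315] 0.02313830219711177 ((519.2313232421875, -351.70526123046875), (104.1679916381836, 107.31519317626953), 58.29813003540039)
0.006 [ 301  148  144   98 7197] 0.009217803453759388 ((482.5877990722656, -336.8548278808594), (90.19245910644531, 128.54408264160156), 58.455963134765625)
```

View pics/w2.png

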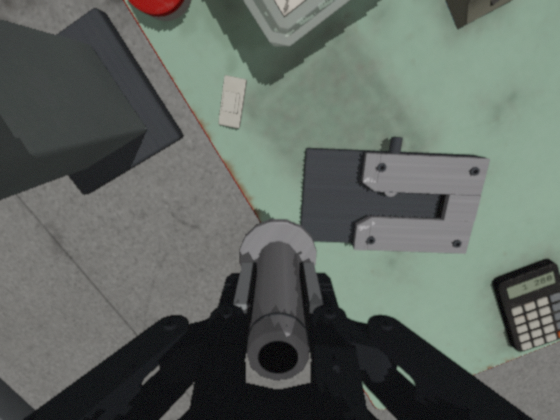

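```bash
cat > br.py <<'E'
from h import *
def fit(X,z,verbose=1):
    d=(abs(X[...,0]-.495)<.13)&(abs(X[...,1]+.34)<.12)&(z>0)
    P=X[d&(X[...,2]>.0195)&(X[...,2]<.029)][:,:2]
    L=X[d&(X[...,2]>.0065)&(X[...,2]<.014)][:,:2]
    def inb(Q,th,o):
        e=np.array([np.cos(th),np.sin(th)]); n=np.array([-e[1],e[0]]); return np.c_[(Q-o)@e,(Q-o)@n]
    o=np.array([.488,-.338]); th=np.radians(-31.5)
    for it in range(5):
        p=inb(P,th,o); l=inb(L,th,o)
        # edges in x bins: outer right edge (-y), slot edges
        xs=[];res=[]
        for x in np.arange(.0,.05,.004):
            y=np.sort(p[(abs(p[:,0]-x)<.002)&(abs(p[:,1])<.06)][:,1])
            if len(y)<6: continue
            g=np.argmax(np.diff(y)); res.append([x,y[g],y[g+1],y[0]])
        r=np.array(res); mid=(r[:,1]+r[:,2])/2
        k=np.polyfit(r[:,0],mid,1); k2=np.polyfit(r[:,0],r[:,3],1)
        yb=[[x,l[abs(l[:,0]-x)<.002,1].min(),l[abs(l[:,0]-x)<.002,1].max()] for x in np.arange(-.062,-.03,.004)]
        yb=np.array(yb); k3=np.polyfit(yb[:,0],(yb[:,1]+yb[:,2])/2,1)
        xe=[p[abs(p[:,1]-y)<.002,0].max() for y in np.arange(-.035,.036,.005)]
        xp=[p[abs(p[:,1]-y)<.002,0].min() for y in [-.04,-.037,-.034,.034,.037,.04]]
        xl=[l[abs(l[:,1]-y)<.002,0].min() for y in np.arange(-.035,.036,.005)]
        kx=np.polyfit(np.arange(-.035,.036,.005),xl,1)
        e=np.array([np.cos(th),np.sin(th)]); n=np.array([-e[1],e[0]])
        dx=((np.median(xe)-.086)+(np.median(xl)+.070))/2
        if verbose and it in(0,4): print("slot",k,"outer",k2,"ledge",k3,"kx",kx,"xe",np.median(xe),"xp",np.median(xp),"xl",np.median(xl),"w",np.median(r[:,2]-r[:,1]),"lw",np.median(yb[:,2]-yb[:,1]),"th",np.degrees(th),"o",o)
        th+=(k[0]+k3[0]-kx[0])/3; o=o+e*dx+n*(k[1]*.5+k3[1]*.5)
    return o,np.degrees(th)
if __name__=="__main__":
    f=np.load("w2.npz"); print(fit(f["X"],f["z"]))
E
python3 br.py
```

```text
slot [ 0.0405 -0.0031] outer [-0.0016 -0.0465] ledge [-0.1199 -0.0067] kx [-0.024  -0.0689] xe 0.08632959221218699 xp -0.019712909016290858 xl -0.06922029505240347 w 0.024070784004376112 lw 0.08914735116562883 th -31.5 o [ 0.488 -0.338]
slot [0.0332 0.0013] outer [-0.011 -0.042] ledge [-0.0998 -0.0011] kx [-0.0623 -0.0688] xe 0.08556247300851366 xp -0.020376250337611868 xl -0.06968901277531042 w 0.02412067859086566 lw 0.08916654242717262 th -31.095961415467553 o [ 0.4863 -0.3421]
(array([ 0.4862, -0.342 ]), np.float64(-31.17733033469128))
```

```bash
cat > br2.py <<'E'
from h import *
from scipy.optimize import minimize
from scipy.ndimage import distance_transform_edt as edt, map_coordinates
r=.0005; N=600
def S(x): return np.round(np.asarray(x)/r+N/2).astype(int)
base=np.zeros((N,N),bool); a,b=S([-.070,.086]); c,d_=S([-.045,.045]); base[a:b,c:d_]=1
plate=np.zeros((N,N),bool); a,b=S([-.020,.086]); plate[a:b,c:d_]=1
xs=(np.arange(N)-N/2)*r; X_,Y_=np.meshgrid(xs,xs,indexing="ij")
half=np.where(X_<-.008,.01225+(-.008-X_)/.012*.00775,.01225)
slot=(abs(Y_)<half)&(X_<.058); plate&=~slot
rest=base&~plate
def din(m): return edt(~m)*r
D=[din(plate),din(rest),din(~base)]
def fit(X,z,th0=-31):
    o0=np.array([.4865,-.342])
    k=(np.hypot(X[...,0]-.49,X[...,1]+.342)<.125)&(z>0); Q=X[k]
    h=Q[:,2]; cl=[Q[(h>.0205)&(h<.028)][:,:2],Q[(h>.007)&(h<.0135)][:,:2],Q[h<.004][:,:2]]
    def cost(v):
        t=np.radians(v[2]); R=np.array([[np.cos(t),-np.sin(t)],[np.sin(t),np.cos(t)]]); s=0
        for q,Dm in zip(cl,D):
            b=(q-v[:2]/1000)@R; dd=map_coordinates(Dm,(b/r+N/2).T,order=1,mode="nearest"); s+=np.minimum(dd,.006).sum()
        return s
    best=min((minimize(cost,[o0[0]*1000,o0[1]*1000,t],method="Nelder-Mead",options=dict(initial_simplex=[[o0[0]*1000+i,o0[1]*1000+j,t+l] for i,j,l in [(-2,-2,-1),(3,0,0),(0,3,0),(0,0,2)]],maxiter=400)) for t in [th0-1.5,th0+1.5]),key=lambda m:m.fun)
    return best.x,best.fun,[len(q) for q in cl]
E
python3 - <<'E'
from br2 import *
f=np.load("w2.npz"); print(fit(f["X"],f["z"]))
for i in range(2):
    s=bot.state(); p=vision.camera("wrist"); X=cloud(p,wristT(p,s)); print(s["ee_pos"],s["joint_vel"].round(2),fit(X,p["range_z"]))
for n in ["top","scene"]:
    p=vision.camera(n); print(n,fit(cloud(p),p["range_z"]))
np.savez("w3.npz",X=X,z=p["range_z"])
print(bot.state()["tool_rot"],bot.state()["ee_pos"],bot.state()["time"])
E
```

```text
(array([ 487.7672, -340.2515,  -31.6324]), np.float64(1.6688033488487626), [9243, 7196, 31538])
[ 0.4095 -0.2837  0.1565] [-0.69 -0.22 -0.08  0.13  0.11  0.04  0.08] (array([ 487.7508, -340.3151,  -31.6471]), np.float64(1.7603107128167954), [9094, 7125, 30836])
[ 0.4097 -0.2835  0.1566] [-0.26 -0.01  0.11 -0.05  0.08 -0.09  0.  ] (array([ 487.7641, -340.3028,  -31.6004]), np.float64(1.798294001469544), [9125, 7100, 30761])
top (array([ 488.2166, -337.8474,  -31.4251]), np.float64(0.4450208800621655), [337, 263, 1487])
scene (array([ 485.5657, -341.385 ,  -31.1893]), np.float64(8.181755248067086), [423, 455, 3801])
[[ 0.4808  0.8768 -0.    ]
 [ 0.8768 -0.4808  0.0006]
 [ 0.0005 -0.0003 -1.    ]] [ 0.4099 -0.284   0.1568] 5.5333
```

Emit:
jog_arm:
  fingers: [0, 0, 0, 0, 0, 0, 0, 0]
  delta_pos:
    - [-0.02, 0.1, 0]
    - [-0.0385, 0.2018, 0.05]
    - [-0.0385, 0.2018, 0.17]
    - [-0.0385, 0.2018, 0.29]
    - [-0.0385, 0.2018, 0.39]
    - [-0.0385, 0.2018, 0.43]
    - [-0.0385, 0.2018, 0.455]
    - [-0.0385, 0.2018, 0.455]
  spin: [0.0079, 0.0079, 0.0079, 0.0079, 0.0079, 0.0079, 0.0079, 0.0079]

```text
time: 6.2
ee_pos: [0.4491, -0.3174, 0.0426]
tool_rot: [[0.525, 0.851, -0.001], [0.851, -0.525, 0.001], [-0.0, -0.001, -1.0]]
wrist_force: [0.5, -0.1, 0.1]
grip_width: 0.0209
finger_force: 49.3
```

```bash
python3 - <<'E'
from br2 import *
for i in range(4): p=vision.camera("wrist")
s=bot.state(); p=vision.camera("wrist"); X=cloud(p,wristT(p,s)); save(p,"w4.png")
print(s["ee_pos"],s["tool_rot"],s["wrist_force"],s["time"])
v,f,n=fit(X,p["range_z"]); print(v,f,n)
t=np.radians(-31.6); R=np.array([[np.cos(t),-np.sin(t)],[np.sin(t),np.cos(t)]])
print("tcp in bracket",(s["ee_pos"][:2]-[.4878,-.3403])@R, "yaw tool y",np.degrees(np.arctan2(s["tool_rot"][1,1],s["tool_rot"][0,1])))
c=s["ee_pos"]; k=(p["range_z"]>0)&(np.hypot(X[...,0]-c[0],X[...,1]-c[1])<.035)
for lo,hi in [(.085,.1),(.0125,.022)]:
    q=X[k&(X[...,2]>lo)&(X[...,2]<hi)]
    if len(q)>10:
        m,rad=cv2.minEnclosingCircle(((q[:,:2]-c[:2])@R*1000).astype(np.float32)); print(lo,len(q),m,rad,np.percentile(q[:,2],[5,50,95]))
E
```

```text
[ 0.4503 -0.3183  0.0445] [[ 0.525   0.8511  0.0023]
 [ 0.8511 -0.525  -0.0012]
 [ 0.0001  0.0026 -1.    ]] [ 0.5496 -0.5951 -1.0834] 6.4
[ 487.837  -340.1743  -31.6887] 18.88520178461928 [23676, 10376, 65039]
tcp in bracket [-0.0435 -0.001 ] yaw tool y -31.667763498820605
0.085 8597 (-0.020521948114037514, 0.10548239946365356) 34.97032165527344 [0.0871 0.0961 0.0995]
0.0125 688 (7.1299638748168945, 1.5608891248703003) 29.221160888671875 [0.0181 0.0215 0.0219]
```

View pics/w4.png

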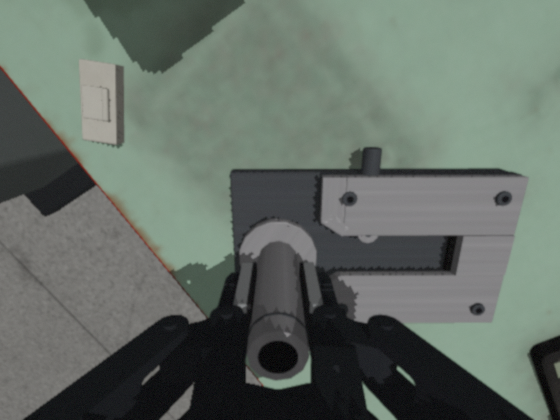

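```bash
cat > st.py <<'E'
from br2 import *
t=np.radians(-31.65); R=np.array([[np.cos(t),-np.sin(t)],[np.sin(t),np.cos(t)]]); O=np.array([.4878,-.3402])
def look(n=4,bush=True):
    A=[];Bs=[]
    for i in range(n):
        s=bot.state(); p=vision.camera("wrist"); A.append(np.r_[(s["ee_pos"][:2]-O)@R*1000,s["ee_pos"][2]*1000,np.r_[s["wrist_force"][:2]@R,s["wrist_force"][2]]])
        if bush:
            X=cloud(p,wristT(p,s)); c=s["ee_pos"]; k=(p["range_z"]>0)&(np.hypot(X[...,0]-c[0],X[...,1]-c[1])<.016)
            r=[]
            zt=c[2]-.027+.08
            q=X[k&(abs(X[...,2]-zt)<.004)]; m,rad=cv2.minEnclosingCircle(((q[:,:2]-O)@R*1000).astype(np.float32)); r+=[*m,rad,np.median(q[:,2])*1000]
            Bs.append(r)
    A=np.array(A); print("tcp b xyz, F b",A.mean(0),"sd",A.std(0)); 
    if bush: print("top x y rad z",np.array(Bs).round(2).tolist())
    print("t",bot.state()["time"])
if __name__=="__main__":
    import sys; look(int(sys.argv[1]) if len(sys.argv)>1 else 4)
E
python3 st.py
```

```text
tcp b xyz, F b [-43.7981  -1.0569  44.0966  -0.1755   0.1232  -0.7911] sd [0.2167 0.0232 0.2246 0.7078 0.5014 0.3692]
top x y rad z [[-43.55, -1.08, 15.95, 96.33], [-43.82, -1.04, 15.85, 96.14], [-43.84, -1.01, 15.91, 95.94], [-44.09, -0.99, 15.93, 95.74]]
t 6.65
```

Emit:
jog_arm:
  fingers: [0, 0, 0, 0, 0, 0, 0, 0]
  delta_pos:
    - [0.004, -0.002, 0.005]
    - [0.004, -0.004, 0.01]
    - [0.004, -0.004, 0.014]
    - [0.004, -0.004, 0.018]
    - [0.004, -0.004, 0.02]
    - [0.004, -0.004, 0.02]
    - [0.004, -0.004, 0.02]
    - [0.004, -0.004, 0.02]
  spin: [0, 0, 0, 0, 0, 0, 0, 0]

```text
time: 7.32
ee_pos: [0.449, -0.3165, 0.0381]
tool_rot: [[0.525, 0.851, 0.0], [0.851, -0.525, -0.0], [-0.0, 0.0, -1.0]]
wrist_force: [-0.7, -0.2, -0.3]
grip_width: 0.0208
finger_force: 49.3
```

```bash
python3 - <<'E'
from st import *
look(4,False)
s=bot.state(); p=vision.camera("wrist"); X=cloud(p,wristT(p,s)); Q=(X[...,:2]-O)@R*1000; z=X[...,2]*1000
c=(s["ee_pos"][:2]-O)@R*1000
k=(p["range_z"]>0)&(np.hypot(Q[...,0]-c[0],Q[...,1]-c[1])<26)
# flange top visible (+y half)
m=k&(abs(z-17)<4)&(Q[...,1]>c[1]+8); q=Q[m]; print("flange z",np.percentile(z[m],[10,50,90]),len(q))
from scipy.optimize import least_squares
# outer rim: max radius per angle
a=np.degrees(np.arctan2(q[:,1]-c[1],q[:,0]-c[0])); rim=np.array([q[(abs(a-t)<4)][np.argmax(np.hypot(*(q[abs(a-t)<4]-c).T))] for t in range(30,151,8) if (abs(a-t)<4).any()])
print(least_squares(lambda v:np.hypot(rim[:,0]-v[0],rim[:,1]-v[1])-22,c).x,c); print((rim-c).round(1).tolist())
print("ledge z",np.median(z[(p["range_z"]>0)&(abs(Q[...,0]+60)<8)&(abs(Q[...,1]-35)<8)]), "plate", np.median(z[(p["range_z"]>0)&(abs(Q[...,0]-30)<8)&(abs(Q[...,1]-30)<8)]))
print(fit(X,p["range_z"]))
E
```

```text
tcp b xyz, F b [-45.5269  -0.1545  38.0826  -0.118   -0.6471  -0.709 ] sd [0.0091 0.0142 0.0094 0.5913 0.3142 0.3637]
t 7.5167
flange z [15.0076 15.9951 16.9414] 1379
[-45.756   -0.0088] [-45.5439  -0.099 ]
[[18.6, 11.2], [18.0, 12.3], [14.1, 16.4], [12.4, 18.3], [11.4, 18.7], [6.9, 21.0], [4.7, 21.8], [0.4, 22.1], [-2.9, 22.1], [-3.4, 22.2], [-7.8, 20.7], [-10.6, 19.4], [-13.7, 17.4], [-14.3, 17.0], [-17.8, 12.8], [-18.5, 12.0]]
ledge z 9.211457782385565 plate 23.10116762114961
(array([ 487.8829, -340.2006,  -31.6829]), np.float64(8.177914169956304), [22850, 10611, 67507])
```

Emit:
jog_arm:
  fingers: [0, 0, 0, 0, 0, 0]
  delta_pos:
    - [0, 0, 0.001]
    - [0, 0, 0.002]
    - [0, 0, 0.003]
    - [0, 0, 0.003]
    - [0, 0, 0.003]
    - [0, 0, 0.003]
  spin: [0, 0, 0, 0, 0, 0]

```text
time: 8.07
ee_pos: [0.449, -0.3164, 0.0373]
tool_rot: [[0.525, 0.851, 0.0], [0.851, -0.525, -0.0], [0.0, 0.0, -1.0]]
wrist_force: [0.5, -0.7, -0.2]
grip_width: 0.0213
finger_force: 49.3
```

```bash
python3 -c "
from st import *
look(4,False)"
```

```text
tcp b xyz, F b [-45.518   -0.1445  37.3405   0.2108  -0.3449   0.011 ] sd [0.0185 0.013  0.0028 0.7259 0.2896 0.1556]
t 8.2667
```

Emit:
jog_arm:
  fingers: [0, 0, 0, 0]
  delta_pos:
    - [0, 0, 0.001]
    - [0, 0, 0.001]
    - [0, 0, 0.001]
    - [0, 0, 0.001]
  spin: [0, 0, 0, 0]

```text
time: 8.6
ee_pos: [0.4491, -0.3165, 0.0373]
tool_rot: [[0.525, 0.851, 0.0], [0.851, -0.525, -0.0], [0.0, 0.0, -1.0]]
wrist_force: [-1.3, 1.1, 5.1]
grip_width: 0.0209
finger_force: 49.5
```

```bash
python3 -c "
from st import *
look(4,False)"
```

```text
tcp b xyz, F b [-45.3891  -0.1704  37.2979  -1.1918   0.0366   5.1865] sd [0.009  0.0179 0.0145 0.7167 0.3547 0.2488]
t 8.8
```

Emit:
jog_arm:
  fingers: [0, 0, 0, 0, 0, 0, 0, 0]
  delta_pos:
    - [0, 0.008, -0.0006]
    - [0, 0.018, -0.0006]
    - [0, 0.028, -0.0006]
    - [0, 0.038, -0.0006]
    - [0, 0.048, -0.0006]
    - [0, 0.058, -0.0006]
    - [0, 0.068, -0.0006]
    - [0, 0.076, -0.0006]
  spin: [0, 0, 0, 0, 0, 0, 0, 0]

```text
time: 9.47
ee_pos: [0.4655, -0.3267, 0.0373]
tool_rot: [[0.525, 0.851, 0.0], [0.851, -0.525, -0.0], [-0.0, 0.0, -1.0]]
wrist_force: [-0.7, 1.0, 5.7]
grip_width: 0.0208
finger_force: 49.7
```

```bash
python3 -c "
from st import *
look(3,False)"
```

```text
tcp b xyz, F b [-25.8189  -0.1659  37.2929  -0.2663  -0.1434   4.1053] sd [0.1817 0.0057 0.0068 0.8817 0.5511 1.2606]
t 9.6167
```

Emit:
jog_arm:
  fingers: [0, 0, 0, 0, 0, 0, 0, 0]
  delta_pos:
    - [0, 0.01, -0.0004]
    - [0, 0.02, -0.0004]
    - [0, 0.03, -0.0004]
    - [0, 0.04, -0.0004]
    - [0, 0.05, -0.0004]
    - [0, 0.06, -0.0004]
    - [0, 0.067, -0.0004]
    - [0, 0.067, -0.0004]
  spin: [0, 0, 0, 0, 0, 0, 0, 0]

```text
time: 10.28
ee_pos: [0.4799, -0.3355, 0.0373]
tool_rot: [[0.525, 0.851, 0.001], [0.851, -0.525, -0.0], [-0.0, 0.001, -1.0]]
wrist_force: [1.3, 0.5, 3.4]
grip_width: 0.0211
finger_force: 49.7
```

```bash
python3 -c "
from st import *
look(4,False)"
```

```text
tcp b xyz, F b [-9.2853 -0.1364 37.3163  0.4381  0.9041  2.9079] sd [0.0555 0.0054 0.013  0.3186 0.3671 0.352 ]
t 10.4833
```

Emit:
jog_arm:
  fingers: [0, 0, 0, 0, 0, 0, 0, 0]
  delta_pos:
    - [0, 0.008, 0]
    - [0, 0.016, 0]
    - [0, 0.024, 0]
    - [0, 0.032, 0]
    - [0, 0.04, 0]
    - [0, 0.048, 0]
    - [0, 0.056, 0]
    - [0, 0.062, 0]
  spin: [0, 0, 0, 0, 0, 0, 0, 0]

```text
time: 11.15
ee_pos: [0.4904, -0.3433, 0.0374]
tool_rot: [[0.526, 0.851, -0.003], [0.851, -0.526, 0.001], [-0.001, -0.004, -1.0]]
wrist_force: [-5.6, 0.2, 9.9]
grip_width: 0.021
finger_force: 50.1
```

```bash
python3 -c "
from st import *
look(3,False)"
```

```text
tcp b xyz, F b [ 4.1946 -1.2589 37.3496 -4.1087 -2.2008  8.5866] sd [0.2603 0.0081 0.006  0.531  0.3719 0.9556]
t 11.3
```

Emit:
jog_arm:
  fingers: [0, 0, 0, 0, 0, 0, 0, 0]
  delta_pos:
    - [0, 0.004, -0.0006]
    - [0, 0.008, -0.0006]
    - [0, 0.012, -0.0006]
    - [0, 0.016, -0.0006]
    - [0, 0.02, -0.0006]
    - [0, 0.024, -0.0006]
    - [0, 0.028, -0.0006]
    - [0, 0.031, -0.0006]
  spin: [0, 0, 0, 0, 0, 0, 0, 0]

```text
time: 11.97
ee_pos: [0.4992, -0.3481, 0.0374]
tool_rot: [[0.525, 0.851, 0.0], [0.851, -0.525, -0.001], [-0.001, 0.001, -1.0]]
wrist_force: [-0.5, -2.9, 0.9]
grip_width: 0.0211
finger_force: 49.6
```

```bash
python3 -c "
from st import *
look(3,False)"
```

```text
tcp b xyz, F b [13.9246 -0.6333 37.4033  1.2923 -3.0617  0.2938] sd [0.0457 0.0568 0.014  0.4298 0.491  0.4305]
t 12.1167
```

Emit:
jog_arm:
  fingers: [0, 0, 0, 0, 0, 0]
  delta_pos:
    - [0, 0.002, 0]
    - [0, 0.004, 0]
    - [0, 0.006, 0]
    - [0, 0.008, 0]
    - [0, 0.01, 0]
    - [0, 0.01, 0]
  spin: [0, 0, 0, 0, 0, 0]

```text
time: 12.62
ee_pos: [0.5015, -0.3482, 0.0374]
tool_rot: [[0.525, 0.851, 0.0], [0.851, -0.525, 0.001], [0.001, -0.0, -1.0]]
wrist_force: [-0.0, -3.3, -0.4]
grip_width: 0.0207
finger_force: 49.3
```

Emit:
jog_arm:
  fingers: [0, 0, 0, 0, 0]
  delta_pos:
    - [0, 0.002, 0]
    - [0, 0.004, 0]
    - [0, 0.006, 0]
    - [0, 0.007, 0]
    - [0, 0.007, 0]
  spin: [0, 0, 0, 0, 0]

```text
time: 13.03
ee_pos: [0.503, -0.3489, 0.0374]
tool_rot: [[0.525, 0.851, 0.0], [0.851, -0.525, 0.001], [0.001, -0.001, -1.0]]
wrist_force: [0.2, 2.1, 1.6]
grip_width: 0.0207
finger_force: 49.4
```

Emit:
jog_arm:
  fingers: [0, 0, 0, 0, 0]
  delta_pos:
    - [0, 0.002, 0]
    - [0, 0.004, 0]
    - [0, 0.006, 0]
    - [0, 0.006, 0]
    - [0, 0.006, 0]
  spin: [0, 0, 0, 0, 0]

```text
time: 13.45
ee_pos: [0.5041, -0.3504, 0.0374]
tool_rot: [[0.525, 0.851, 0.0], [0.851, -0.525, -0.0], [0.0, 0.0, -1.0]]
wrist_force: [-0.2, 0.3, -0.2]
grip_width: 0.0209
finger_force: 49.3
```

Emit:
jog_arm:
  fingers: [0, 0, 0, 0, 0]
  delta_pos:
    - [0, 0.002, 0]
    - [0, 0.004, 0]
    - [0, 0.006, 0]
    - [0, 0.006, 0]
    - [0, 0.006, 0]
  spin: [0, 0, 0, 0, 0]

```text
time: 13.87
ee_pos: [0.5053, -0.3512, 0.0374]
tool_rot: [[0.525, 0.851, -0.0], [0.851, -0.525, -0.0], [-0.0, 0.0, -1.0]]
wrist_force: [0.5, 0.3, -1.0]
grip_width: 0.0209
finger_force: 49.3
```

Emit:
jog_arm:
  fingers: [0, 0, 0, 0, 0]
  delta_pos:
    - [0, 0.002, 0]
    - [0, 0.004, 0]
    - [0, 0.006, 0]
    - [0, 0.006, 0]
    - [0, 0.006, 0]
  spin: [0, 0, 0, 0, 0]

```text
time: 14.28
ee_pos: [0.5066, -0.352, 0.0374]
tool_rot: [[0.525, 0.851, 0.0], [0.851, -0.525, 0.0], [0.0, -0.0, -1.0]]
wrist_force: [0.4, 1.3, -1.3]
grip_width: 0.0207
finger_force: 49.3
```

Emit:
jog_arm:
  fingers: [0, 0, 0, 0, 0]
  delta_pos:
    - [0, 0.002, 0]
    - [0, 0.004, 0]
    - [0, 0.006, 0]
    - [0, 0.006, 0]
    - [0, 0.006, 0]
  spin: [0, 0, 0, 0, 0]

```text
time: 14.7
ee_pos: [0.5079, -0.3528, 0.0375]
tool_rot: [[0.525, 0.851, 0.0], [0.851, -0.525, -0.0], [-0.0, 0.0, -1.0]]
wrist_force: [0.2, 0.3, -0.5]
grip_width: 0.0208
finger_force: 49.3
```

Emit:
jog_arm:
  fingers: [0, 0, 0, 0, 0]
  delta_pos:
    - [0, 0.002, 0]
    - [0, 0.004, 0]
    - [0, 0.006, 0]
    - [0, 0.006, 0]
    - [0, 0.006, 0]
  spin: [0, 0, 0, 0, 0]

```text
time: 15.12
ee_pos: [0.5092, -0.3536, 0.0375]
tool_rot: [[0.525, 0.851, 0.0], [0.851, -0.525, -0.0], [0.0, 0.0, -1.0]]
wrist_force: [-0.1, -0.1, -1.1]
grip_width: 0.0205
finger_force: 49.3
```

Emit:
jog_arm:
  fingers: [0, 0, 0, 0, 0]
  delta_pos:
    - [0, 0.002, 0]
    - [0, 0.004, 0]
    - [0, 0.006, 0]
    - [0, 0.006, 0]
    - [0, 0.006, 0]
  spin: [0, 0, 0, 0, 0]

```text
time: 15.53
ee_pos: [0.5105, -0.3544, 0.0374]
tool_rot: [[0.525, 0.851, 0.0], [0.851, -0.525, -0.0], [-0.0, 0.0, -1.0]]
wrist_force: [-1.1, -0.7, -1.2]
grip_width: 0.0207
finger_force: 49.3
```

Emit:
jog_arm:
  fingers: [0, 0, 0, 0, 0]
  delta_pos:
    - [0, 0.002, 0]
    - [0, 0.004, 0]
    - [0, 0.006, 0]
    - [0, 0.006, 0]
    - [0, 0.006, 0]
  spin: [0, 0, 0, 0, 0]

```text
time: 15.95
ee_pos: [0.5117, -0.3551, 0.0374]
tool_rot: [[0.525, 0.851, -0.0], [0.851, -0.525, -0.0], [-0.0, 0.0, -1.0]]
wrist_force: [-0.1, 0.7, -0.8]
grip_width: 0.0212
finger_force: 49.3
```

Emit:
jog_arm:
  fingers: [0, 0, 0, 0, 0]
  delta_pos:
    - [0, 0.002, 0]
    - [0, 0.004, 0]
    - [0, 0.006, 0]
    - [0, 0.006, 0]
    - [0, 0.006, 0]
  spin: [0, 0, 0, 0, 0]

```text
time: 16.37
ee_pos: [0.513, -0.3559, 0.0375]
tool_rot: [[0.525, 0.851, 0.0], [0.851, -0.525, -0.0], [0.0, 0.0, -1.0]]
wrist_force: [0.5, -0.7, -0.9]
grip_width: 0.0208
finger_force: 49.3
```

Emit:
jog_arm:
  fingers: [0, 0, 0, 0, 0]
  delta_pos:
    - [0, 0.002, 0]
    - [0, 0.004, 0]
    - [0, 0.006, 0]
    - [0, 0.006, 0]
    - [0, 0.006, 0]
  spin: [0, 0, 0, 0, 0]

```text
time: 16.78
ee_pos: [0.5143, -0.3567, 0.0374]
tool_rot: [[0.525, 0.851, 0.0], [0.851, -0.525, -0.0], [-0.0, 0.0, -1.0]]
wrist_force: [-0.1, -0.2, -1.2]
grip_width: 0.0209
finger_force: 49.3
```

Emit:
jog_arm:
  fingers: [0, 0, 0, 0, 0]
  delta_pos:
    - [0, 0.002, 0]
    - [0, 0.004, 0]
    - [0, 0.006, 0]
    - [0, 0.006, 0]
    - [0, 0.006, 0]
  spin: [0, 0, 0, 0, 0]

```text
time: 17.2
ee_pos: [0.5155, -0.3575, 0.0374]
tool_rot: [[0.525, 0.851, -0.0], [0.851, -0.525, -0.0], [-0.0, 0.0, -1.0]]
wrist_force: [-0.4, 0.4, -1.6]
grip_width: 0.0211
finger_force: 49.3
```

Emit:
jog_arm:
  fingers: [0, 0, 0, 0, 0]
  delta_pos:
    - [0, 0.002, 0]
    - [0, 0.004, 0]
    - [0, 0.006, 0]
    - [0, 0.006, 0]
    - [0, 0.006, 0]
  spin: [0, 0, 0, 0, 0]

```text
time: 17.62
ee_pos: [0.5167, -0.3582, 0.0374]
tool_rot: [[0.525, 0.851, -0.0], [0.851, -0.525, 0.0], [0.0, -0.0, -1.0]]
wrist_force: [-0.9, 0.6, -1.2]
grip_width: 0.0202
finger_force: 49.2
```

```bash
python3 -c "
from st import *
look(4,False)"
```

```text
tcp b xyz, F b [34.1055 -0.1599 37.4185 -0.7021 -0.1583 -0.7677] sd [0.0068 0.0183 0.0088 0.3307 0.3249 0.3708]
t 17.8167
```

Emit:
jog_arm:
  fingers: [0, 0, 0, 0, 0]
  delta_pos:
    - [0, 0.001, 0]
    - [0, 0.002, 0]
    - [0, 0.003, 0]
    - [0, 0.004, 0]
    - [0, 0.004, 0]
  spin: [0, 0, 0, 0, 0]

```text
time: 18.23
ee_pos: [0.5172, -0.3585, 0.0374]
tool_rot: [[0.525, 0.851, -0.001], [0.851, -0.525, 0.001], [0.0, -0.001, -1.0]]
wrist_force: [-3.2, 2.0, 1.4]
grip_width: 0.021
finger_force: 49.4
```

Emit:
jog_arm:
  fingers: [0, 0, 0, 0, 0]
  delta_pos:
    - [0, 0.001, 0]
    - [0, 0.002, 0]
    - [0, 0.003, 0]
    - [0, 0.003, 0]
    - [0, 0.003, 0]
  spin: [0, 0, 0, 0, 0]

```text
time: 18.65
ee_pos: [0.5175, -0.3587, 0.0374]
tool_rot: [[0.525, 0.851, -0.001], [0.851, -0.525, 0.001], [0.0, -0.002, -1.0]]
wrist_force: [-5.0, 2.7, 5.1]
grip_width: 0.0209
finger_force: 49.7
```

```bash
python3 -c "
from st import *
look(3,False)"
```

```text
tcp b xyz, F b [35.0112 -0.1732 37.4108 -5.7948  0.3312  4.5096] sd [0.0192 0.0141 0.0148 0.4578 0.5178 0.432 ]
t 18.8
```

Emit:
jog_arm:
  fingers: [0, 0, 0, 0, 0, 0, 0, 0]
  delta_pos:
    - [0, 0.001, 0]
    - [0, 0.002, 0]
    - [0, 0.003, 0]
    - [0, 0.004, 0]
    - [0, 0.004, 0]
    - [0, 0.004, 0]
    - [0, 0.004, 0]
    - [0, 0.004, 0]
  spin: [0, 0, 0, 0, 0, 0, 0, 0]

```text
time: 19.47
ee_pos: [0.5178, -0.3589, 0.0374]
tool_rot: [[0.525, 0.851, -0.002], [0.851, -0.525, 0.002], [0.001, -0.003, -1.0]]
wrist_force: [-6.1, 4.7, 6.5]
grip_width: 0.0209
finger_force: 50.0
```

```bash
python3 -c "
from st import *
look(3,False)"
```

```text
tcp b xyz, F b [35.32   -0.1846 37.4191 -7.5037  0.414   6.6044] sd [0.0161 0.0284 0.0042 0.1762 0.3585 0.19  ]
t 19.6167
```

Emit:
jog_arm:
  fingers: [0, 0, 0, 0, 0, 0, 0, 0]
  delta_pos:
    - [0, 0.001, 0]
    - [0, 0.002, 0]
    - [0, 0.003, 0]
    - [0, 0.004, 0]
    - [0, 0.005, 0]
    - [0, 0.005, 0]
    - [0, 0.005, 0]
    - [0, 0.005, 0]
  spin: [0, 0, 0, 0, 0, 0, 0, 0]

```text
time: 20.28
ee_pos: [0.5181, -0.3591, 0.0374]
tool_rot: [[0.525, 0.851, -0.004], [0.851, -0.525, 0.003], [0.001, -0.005, -1.0]]
wrist_force: [-8.1, 6.4, 10.0]
grip_width: 0.021
finger_force: 50.3
```

Emit:
jog_arm:
  fingers: [0, 0, 0, 0, 0, 0]
  delta_pos:
    - [0, 0, 0]
    - [0, 0, 0]
    - [0, 0, 0]
    - [0, 0, 0]
    - [0, 0, 0]
    - [0, 0, 0]
  spin: [0, 0, 0, 0, 0, 0]

```text
time: 20.78
ee_pos: [0.5181, -0.3591, 0.0375]
tool_rot: [[0.525, 0.851, -0.004], [0.851, -0.525, 0.003], [0.001, -0.005, -1.0]]
wrist_force: [-7.8, 6.0, 8.5]
grip_width: 0.0211
finger_force: 50.3
```

Emit:
jog_arm:
  fingers: [0, 0, 0, 0, 0, 0, 0, 0]
  delta_pos:
    - [0, -0.003, 0]
    - [0, -0.006, 0]
    - [0, -0.009, 0]
    - [0, -0.012, 0]
    - [0, -0.014, 0]
    - [0, -0.014, 0]
    - [0, -0.014, 0]
    - [0, -0.014, 0]
  spin: [0, 0, 0, 0, 0, 0, 0, 0]
  newtons: 20

```text
time: 21.45
ee_pos: [0.5172, -0.3585, 0.0374]
tool_rot: [[0.525, 0.851, -0.0], [0.851, -0.525, 0.0], [0.0, -0.0, -1.0]]
wrist_force: [-3.3, 1.5, 1.4]
grip_width: 0.0208
finger_force: 49.6
```

```bash
python3 -c "
from st import *
look(3,False)"
```

```text
tcp b xyz, F b [34.6512 -0.1638 37.3967 -3.6314  0.027   1.8277] sd [0.0044 0.027  0.0105 0.0559 0.6395 0.4799]
t 21.6
```

Emit:
jog_arm:
  fingers: [0, 0, 0, 0.35, 0.35, 0.35, 0.35, 0.35]
  delta_pos:
    - [0, -0.002, 0]
    - [0, -0.002, 0]
    - [0, -0.002, 0]
    - [0, -0.002, 0]
    - [0, -0.002, 0]
    - [0, -0.002, 0]
    - [0, -0.002, 0]
    - [0, -0.002, 0]
  spin: [0, 0, 0, 0, 0, 0, 0, 0]

```text
time: 22.27
ee_pos: [0.5172, -0.3585, 0.0376]
tool_rot: [[0.525, 0.851, 0.001], [0.851, -0.525, -0.0], [-0.0, 0.001, -1.0]]
wrist_force: [0.4, -0.7, 0.3]
grip_width: 0.0294
finger_force: 0.0
```

Emit:
jog_arm:
  fingers: [0.7, 0.7, 0.7, 0.7, 0.7, 0.7, 0.7, 0.7]
  delta_pos:
    - [0, 0, 0]
    - [0, 0, 0]
    - [0, 0, -0.04]
    - [0, 0, -0.1]
    - [0, 0, -0.18]
    - [0, 0, -0.28]
    - [0, 0, -0.4]
    - [0, 0, -0.52]
  spin: [0, 0, 0, 0, 0, 0, 0, 0]

```text
time: 22.93
ee_pos: [0.5166, -0.3584, 0.1701]
tool_rot: [[0.525, 0.851, 0.0], [0.851, -0.525, -0.0], [-0.0, 0.001, -1.0]]
wrist_force: [1.5, -0.1, -0.8]
grip_width: 0.06
finger_force: 0.0
```

```bash
python3 - <<'E'
from st import *
for i in range(4): vision.camera("wrist")
s=bot.state(); p=vision.camera("wrist"); X=cloud(p,wristT(p,s)); Q=(X[...,:2]-O)@R*1000; z=X[...,2]*1000; save(p,"w9.png")
print(s["ee_pos"],s["wrist_force"],s["time"])
k=(p["range_z"]>0)&(np.hypot(Q[...,0]-34.5,Q[...,1])<25)
for lo,hi in [(86,94),(50,80),(30,50)]:
    q=Q[k&(z>lo)&(z<hi)]; print(lo,len(q), cv2.minEnclosingCircle(q.astype(np.float32)) if len(q) else 0, z[k&(z>lo)&(z<hi)].max())
E
```

```text
[ 0.5175 -0.3588  0.1696] [ 0.116   0.4333 -0.0852] 23.1333
86 652 ((33.6192741394043, 0.05637741461396217), 11.003857612609863) 91.18053994416006
50 266 ((33.734745025634766, 0.5173603296279907), 11.010066032409668) 79.98233703910809
30 138 ((33.56474685668945, 0.43548181653022766), 10.810976028442383) 49.81304111565726
```

View pics/w9.png

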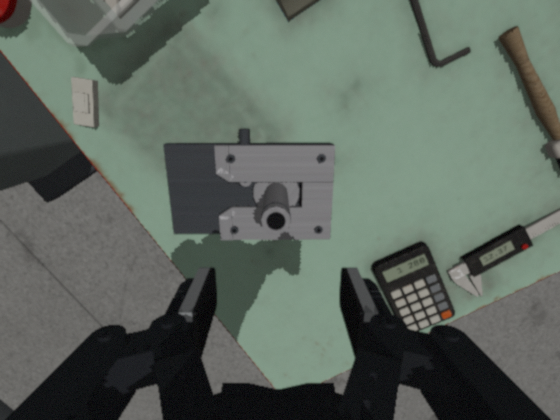

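The bush stands upright at (275,205), with its axis at x ≈ 33.7 mm against contact at about 34 mm. The keeper is out behind it at (246,183), and the gripper is clear.

```bash
python3 -c "
from workcell import bot
print(bot.hand_in())"
```

```text
the job is handed in; nothing more can be done
None
```

I pushed the flanged bush past the keeper, held it against the stop pad at about 10 N for over half a second and released it; it stands upright at the pad with the keeper sprung out behind it, and the job is handed in (no verdict was reported back).

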